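# Rock test of a warped stovepipe flange

## Robot

A 6-joint arm with a two-finger parallel gripper is mounted at the origin on the work surface. World frame = base frame: x ahead of the robot, y to its left, z up, the work surface at z = 0. Lengths are in m, angles in rad, forces in N, time in s.
With the tool pointing down it reaches from about 0.35 to 0.85 m from the base axis. Payload 8.1 kg.
Tool frame: the origin (TCP) lies between the finger pads; the fingertips stand 11 mm ahead of it and the grasp point (between the pads) lies 8 mm behind it; y points along the fingers, x is the direction in which the jaws open and shut, and the axes are right-handed (so a half turn about y gives the same grasp; the last joint's range is limited). The gripper opens to 93 mm and grips with 3 to 60 N. Pads are 15 mm wide; open, the fingers measure 128 mm over their backs; the gripper's body (75 mm by 188 mm) begins 65 mm behind the grasp point.
Start: joints at [-1.349, 0.13, 1.488, -0, 1.523, -0.085], TCP at [0.181, -0.572, 0.23] pointing down, gripper open.
Joint ranges: [-2.96, 2.96], [-0.89, 2.26], [0.02, 2.5], [-1.34, 4.48], [0, 2.73], [-2.66, 2.66]. Speed limits (rad/s): [2.39, 2.39, 2.79, 3.14, 3.14, 3.14].

## Interface

Orientations are given as a rotation vector (axis times angle).
In Python, from plant import readout, optics, robot gives the robot as it stands.
- The arm moves only by the shell command python3 -m creep 'ROWS' [FORCE]. ROWS is JSON, a list that holds one entry, the list of rows, each a list of 7 numbers: the closure, from 0 (fully open) to 1 (shut), then the shift along the tool's x, y, z in cm, then the turn, a rotation vector about the tool's x, y, z in degrees. In form: [[[grip, x, y, z, wx, wy, wz], ...]]. A call has exactly 8 rows; each row shifts and turns the pose as measured when the row begins, along the tool's axes as they then stand; what a row does not reach is not made up. A row lasts 1/10 s, in which the tool goes at most 50 mm and 8.59 degrees, less where a joint would pass 70% of its speed; a pose out of reach is approached as far as the arm can. A call is refused whole if a number of a shift passes 5 or a number of a turn 8.59, either way. A call with a gripper value outside its range is refused whole. The fingers move at their own pace and stop on an object; FORCE is the grip in N (left out, the last holds). Time passes only in rows, so rows that do not move let the fingers close, or fill a call up. It gives the time, the measured TCP pose, the force and the opening at its end, in the units of the state.
- readout.read_state(): the state, without advancing time (a new reading comes with each control period).
- optics.read_camera(name): name is "scene" or "top" or "wrist"; returns a dict with "frame" (384x512x3 uint8, red, green, blue), "depth" (384x512 float32, m along the optical axis (not along the pixel's ray), 0 where there is no reading), "intrinsics" (3x3 intrinsics, pixels), "dist_coeffs" ([k1, k2, p1, p2, k3] as OpenCV has them; the pictures are not rectified), "R" (3x3) and "t" (3): a world point X has camera coordinates R X + t. Camera axes: x right, y down, z forward; pixel columns grow to the right and rows downward; lengths in m; the calibration is good to about 2 mm. A picture is of the moment at which its call begins.
- robot.close_job(): hands the job in, once; it reports no verdict.
The state is a dict: "t": time; "q": joint angles; "dq": joint speeds; "joint_torque": joint torques, N m; "tool_pos": TCP position; "orientation": TCP orientation; "force": force on the tool from outside, world axes, zero at the start; "wrist_torque": the same for the moment, N m; "opening": finger opening in m.
Only numpy, scipy, OpenCV 4.12 (cv2) and the standard library are available. Lean on these libraries where they do the work, as an engineer would, in place of code of your own. Each camera call takes 0.05 s, during which the arm holds its last target. There are 200 camera calls.

## Task

On the flat iron plate, check the square stovepipe flange for rocking: with the fingers closed, press its clipped corner firmly down until it touches the plate, let go, then press the diagonally opposite corner down and let go. Leave the flange where it lies, rocked back onto that opposite corner, and leave the round flange beside it alone.

Things in the scene. Friction and masses are not known exactly. Their poses are not given: they have to be found in the camera images.
- flange: square steel flange 130 x 130 x 6 mm, 0.9 kg, open pipe collar 58 mm wide and 22 mm high at its middle, a bolt hole at each corner, one corner cut off at 45 degrees (24 mm off each edge; towards its +x +y). Loose on a fixed flat iron plate (260 x 400 mm, top at z = 0.030). Origin: centre of the underside, level with the two long feet, z up. Starts with the clipped corner up
- clipped_corner (a point): point on the flange's top at the bolt hole of its clipped corner, 65 mm from the centre, over a foot 4 mm shorter than those of the two corners beside it: the flange rocks on these. Height 0.050 up, 0.042 down. It rocks over under less than 1 N, stops hard and stays there. Firmly: 3 N or more, within 25 mm of this point, for half a second
- opposite_corner (a point): the same point at the diagonally opposite, square corner, also over a short foot. Height 0.050 when up, 0.042 when down (as at the start); pressed in the same way
- round_flange: a bystander of the same steel on the same iron plate, about 180 mm from the square flange, centre to centre: round, 90 mm in diameter, 8 mm thick, with a pipe collar 50 mm in diameter, 30 mm high in all. Origin: centre of the underside
Not all that is in view belongs to the job. What is shaped like the flange but purple is not meant.

How it is judged:
By the outcome, as a careful person would: the job done as asked, in the order asked, and still so for the second after the job is handed in, with the robot touching nothing.
It also fails if it takes over 35 s, if anything falls off the work surface, if the arm or the gripper's body presses on something with over 40 N, if the wrist force passes 120 N, or if a joint passes its speed limit or range.

## Working session

There is one attempt and no reset: what is moved stays moved. The work goes in short steps, Python scripts to look and compute and a shell command to move; the robot and the scene stay as the last step left them, time stands still between calls to the robot, and variables do not carry over. Pictures are saved under pics/ and viewed, about 8 in all and at most 12, crops included, and the job is handed in when it is done.

```bash
ls; mkdir -p pics
python3 - <<'E'
from plant import readout, optics
import cv2,pickle
s=readout.read_state(); print({k:(v if not hasattr(v,'round') else v) for k,v in s.items()})
d={}
for n in("scene","top","wrist"):
    c=optics.read_camera(n); d[n]=c
    print(n,c["intrinsics"],c["dist_coeffs"],c["R"],c["t"])
pickle.dump(d,open("v0.pkl","wb"))
cv2.imwrite("pics/top0.png",d["top"]["frame"][:,:,::-1])
cv2.imwrite("pics/scene0.png",d["scene"]["frame"][:,:,::-1])
E
```

```text
pics
{'t': 0.0, 'q': array([-1.34943578e+00,  1.31141851e-01,  1.48925216e+00, -3.65720483e-06,
        1.52302083e+00, -8.54194395e-02]), 'dq': array([-3.65859736e-04, -8.95427541e-04,  3.34973235e-04,  2.54337664e-03,
        1.48207441e-05,  1.67149449e-03]), 'joint_torque': array([-7.28596060e-04, -5.59853625e+01, -4.91751516e+01,  7.68805272e-02,
        3.58338933e-02, -1.80765851e-04]), 'tool_pos': array([ 0.1810829 , -0.57144911,  0.22861387]), 'orientation': array([-1.33762417,  0.98126844, -0.97898651]), 'force': array([-0.06634325, -0.37273947,  0.39335205]), 'wrist_torque': array([ 0.0443269 ,  0.02687657, -0.03328403]), 'opening': 0.09299962857074841}
scene [[350.72887564   0.         254.3864153 ]
 [  0.         350.72887564 185.83540827]
 [  0.           0.           1.        ]] [-0.08728906  0.          0.          0.          0.        ] [[-0.61701694  0.78693453  0.00491332]
 [ 0.63581239  0.50218521 -0.58613361]
 [-0.46371618 -0.35853042 -0.81019951]] [ 0.30012303 -0.23899292  1.0055871 ]
top [[378.93179645   0.         252.9555399 ]
 [  0.         378.93179645 194.04720118]
 [  0.           0.           1.        ]] [-0.01253315  0.          0.          0.          0.        ] [[-0.00265203 -0.99932171 -0.03672996]
 [-0.99627736  0.00580524 -0.08600998]
 [ 0.08616486  0.03636512 -0.99561699]] [-0.02554149  0.437531    0.82161985]
wrist [[305.08498811   0.         254.38595794]
 [  0.         305.08498811 187.9849832 ]
 [  0.           0.           1.        ]] [-0.03581812  0.          0.          0.          0.        ] [[ 3.02015142e-01 -9.53302938e-01 -6.01315111e-04]
 [-9.08587971e-01 -2.88039831e-01  3.02491248e-01]
 [-2.88538999e-01 -9.08105897e-02 -9.53151973e-01]] [-0.59938843 -0.0361889   0.39237549]
```

View pics/top0.png

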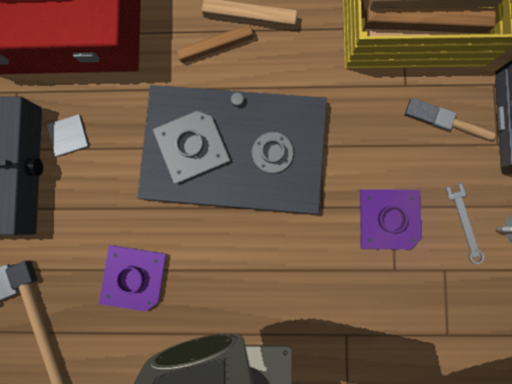

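View pics/scene0.png

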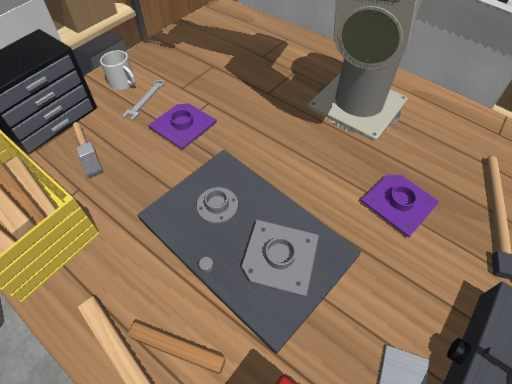

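Run:
```python
from plant import readout
from scipy.spatial.transform import Rotation as R
print(R.from_rotvec(readout.read_state()["orientation"]).as_matrix().round(3))
```

```text
[[ 0.302 -0.     0.953]
 [-0.953  0.001  0.302]
 [-0.001 -1.     0.   ]]
```

```bash
cat > h.py <<'E'
import numpy as np, cv2
def ray(c,uv,z):
    p=cv2.undistortPoints(np.array(uv,float).reshape(-1,1,2),c["intrinsics"],np.array(c["dist_coeffs"])).reshape(-1,2)
    d=np.c_[p,np.ones(len(p))]@c["R"]; o=-c["R"].T@c["t"]
    return o+d*((z-o[2])/d[:,2])[:,None]
def proj(c,X):
    return cv2.projectPoints(np.array(X,float).reshape(-1,1,3),cv2.Rodrigues(c["R"])[0],c["t"],c["intrinsics"],np.array(c["dist_coeffs"]))[0].reshape(-1,2)
E
python3 - <<'E'
import pickle; from h import *
d=pickle.load(open("v0.pkl","rb"))
outs=[]
for n,(u,v) in dict(top=(192,145),scene=(281,257)).items():
    c=d[n]; hsv=cv2.cvtColor(c["frame"],cv2.COLOR_RGB2HSV)
    m=((hsv[...,1]<40)&(hsv[...,2]>100)).astype(np.uint8)
    nl,lab,st,ce=cv2.connectedComponentsWithStats(m)
    b=c["frame"]
    # component with largest area near the flange
    best=max((i for i in range(1,nl) if np.hypot(*(ce[i]-(u,v)))<25),key=lambda i:st[i,4])
    cnt=max(cv2.findContours((lab==best).astype(np.uint8),cv2.RETR_EXTERNAL,cv2.CHAIN_APPROX_NONE)[0],key=cv2.contourArea)
    ap=cv2.approxPolyDP(cv2.convexHull(cnt),2.5,True).reshape(-1,2)
    P=ray(c,ap,0.044)
    print(n,st[best],ap.tolist()); print(P.round(4)); print(np.linalg.norm(P-np.roll(P,-1,0),axis=1).round(3))
    outs.append(cv2.resize(c["frame"][v-50:v+50,u-60:u+60],None,fx=5,fy=5,interpolation=cv2.INTER_CUBIC)[:,:,::-1])
cv2.imwrite("pics/crop0.png",cv2.resize(np.vstack([outs[0],outs[1]]),(480,800))[:,:]) if 0 else cv2.imwrite("pics/crop0.png",cv2.resize(np.hstack(outs),(800,334)))
E
```

```text
top [ 152  111   77   73 3132] [[210, 115], [228, 160], [174, 183], [152, 129], [194, 111]]
[[0.6102 0.0657 0.044 ]
 [0.5097 0.0257 0.044 ]
 [0.4603 0.1432 0.044 ]
 [0.5805 0.1941 0.044 ]
 [0.6198 0.1013 0.044 ]]
[0.108 0.128 0.131 0.101 0.037]
scene [ 242  219   77   77 3858] [[256, 219], [318, 235], [306, 295], [253, 282], [246, 274], [242, 264]]
[[0.5081 0.021  0.044 ]
 [0.4602 0.1425 0.044 ]
 [0.5784 0.1915 0.044 ]
 [0.6185 0.1    0.044 ]
 [0.6143 0.0799 0.044 ]
 [0.6033 0.0613 0.044 ]]
[0.131 0.128 0.1   0.02  0.022 0.103]
```

View pics/crop0.png

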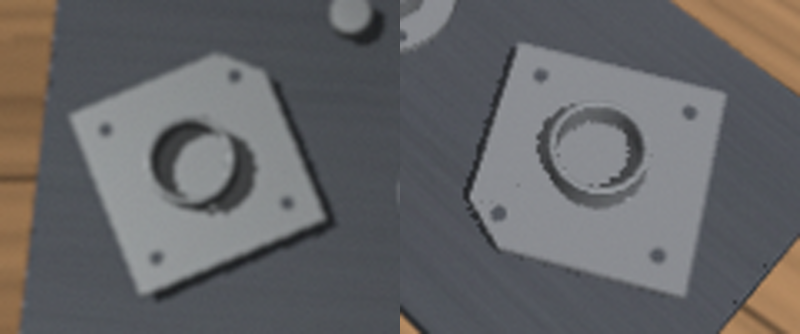

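```bash
python3 -m creep '[[[1,-3.1,0,3.7,0,0,0],[1,-3.1,0,3.7,0,0,0],[1,-3.1,0,3.7,0,0,0],[1,-3.1,0,3.7,0,0,0],[1,-3.1,0,3.7,0,0,0],[1,-3.1,0,3.7,0,0,0],[1,-3.1,0,3.7,0,0,0],[1,-3.1,0,3.7,0,0,0]]]' 20
python3 - <<'E'
import pickle; from h import *
d=pickle.load(open("v0.pkl","rb"))
C=np.array([.544,.108]);r=np.array([.922,-.387]);t=np.array([.387,.922])
for n in("top","scene"):
    print(n,"pred holes clip,opp,+t,-t",proj(d[n],[[*(C+.065*r),.05],[*(C-.065*r),.042],[*(C+.065*t),.046],[*(C-.065*t),.046]]).round(1).tolist())
print("knob",ray(d["top"],[(238,99)],.05),ray(d["scene"],[(206,263)],.05))
# measured holes in the crops
s=1200/800/5
print("holes top",ray(d["top"],[(132+235*s,95+75*s),(132+156*s,95+258*s)],.046))
print("holes scene",ray(d["scene"],[(221+(498-400)*s,207+213*s),(221+(690-400)*s,207+112*s)],.046))
E
```

```text
t: 0.95
tool_pos: [0.3907, -0.238, 0.2251]
orientation: [-1.332, 0.993, -0.983]
force: [0.8, -0.7, 0.6]
opening: 0.0333
top pred holes clip,opp,+t,-t [[201.8, 117.1], [179.0, 172.2], [163.4, 133.7], [217.6, 155.8]]
scene pred holes clip,opp,+t,-t [[250.6, 269.6], [307.5, 241.3], [298.3, 283.2], [263.3, 229.3]]
knob [[0.64335171 0.0036004  0.05      ]] [[0.64618925 0.00812366 0.05      ]]
holes top [[0.60426481 0.08193501 0.046     ]
 [0.48314113 0.13257715 0.046     ]]
holes scene [[0.60495774 0.08311015 0.046     ]
 [0.48425039 0.13375226 0.046     ]]
```

```bash
python3 -m creep '[[[1,-3.0,0.5,3.7,0,0,0],[1,-3.0,0.5,3.7,0,0,0],[1,-3.0,0.5,3.7,0,0,0],[1,-3.0,0.5,3.7,0,0,0],[1,-3.0,0.5,3.7,0,0,0],[1,-3.0,0.5,3.7,0,0,0],[1,-3.0,0.5,3.7,0,0,0],[1,-3.0,0.5,3.7,0,0,0]]]'
python3 -m creep '[[[1,0,1.2,0,0,8,0],[1,0,1.2,0,0,8,0],[1,0,1.2,0,0,8,0],[1,0,1.2,0,0,8,0],[1,0,1.2,0,0,8,0],[1,0,0,0,0,0,0],[1,0,0,0,0,0,0],[1,0,0,0,0,0,0]]]'
cat >> h.py <<'E'
def rel(target):
    from plant import readout
    from scipy.spatial.transform import Rotation as R
    s=readout.read_state(); M=R.from_rotvec(s["orientation"]).as_matrix()
    print("t",s["t"],"pos",s["tool_pos"].round(4),"F",s["force"].round(1),"open",s["opening"].round(4)); print(M.round(3))
    print("shift tool cm",(M.T@(np.array(target)-s["tool_pos"])*100).round(2),"q",s["q"].round(2))
E
python3 -c "
from h import *
rel([.605,.082,.061])"
```

```text
t: 1.75
tool_pos: [0.6096, 0.0938, 0.1851]
orientation: [-1.332, 0.989, -0.986]
force: [0.4, -1.1, 0.3]
opening: 0.0005
t: 2.55
tool_pos: [0.6092, 0.1025, 0.1175]
orientation: [-0.99, 1.514, -1.499]
force: [0.0, -0.7, 1.5]
opening: 0.0004Traceback (most recent call last):
  File "<string>", line 3, in <module>
    rel([.605,.082,.061])
    ~~~^^^^^^^^^^^^^^^^^^
  File "h.py", line 12, in rel
    print("t",s["t"],"pos",s["tool_pos"].round(4),"F",s["force"].round(1),"open",s["opening"].round(4)); print(M.round(3))
                                                                                 ^^^^^^^^^^^^^^^^^^
AttributeError: 'float' object has no attribute 'round'
```

```bash
sed -i 's/s\["opening"\].round(4)/round(s["opening"],4)/' h.py
python3 -c "
from h import *
rel([.605,.082,.067])"
```

```text
t 2.55 pos [0.6092 0.1025 0.1175] F [ 0.  -0.7  1.5] open 0.0004
[[-0.4   -0.008  0.917]
 [-0.917  0.005 -0.4  ]
 [-0.001 -1.    -0.009]]
shift tool cm [2.05 5.05 0.49] q [0.08 0.26 1.55 0.01 1.34 2.06]
```

```bash
python3 -m creep '[[[1,0.5,1,0.12,0,0,0],[1,0.5,1,0.12,0,0,0],[1,0.5,1,0.12,0,0,0],[1,0.5,1,0.12,0,0,0],[1,0,0,0,0,0,0],[1,0,0,0,0,0,0],[1,0,0,0,0,0,0],[1,0,0,0,0,0,0]]]'
python3 -c "
from h import *
from plant import optics
rel([.605,.082,.061])
w=optics.read_camera('wrist');s=optics.read_camera('scene')
cv2.imwrite('pics/near1.png',np.hstack([w['frame'],s['frame'][150:342,200:456].repeat(2,0).repeat(2,1)])[:,:,::-1][:,::1])
im=cv2.imread('pics/near1.png');cv2.imwrite('pics/near1.png',cv2.resize(im,(800,300)))"
```

```text
t: 3.35
tool_pos: [0.6057, 0.0799, 0.0753]
orientation: [-0.991, 1.509, -1.496]
force: [-0.6, -0.3, 0.8]
opening: 0.0006
t 3.35 pos [0.6057 0.0799 0.0753] F [-0.6 -0.3  0.8] open 0.0006
[[-0.395 -0.006  0.919]
 [-0.919  0.005 -0.395]
 [-0.002 -1.    -0.007]]
shift tool cm [-0.16  1.43 -0.14] q [0.04 0.29 1.6  0.01 1.26 2.02]
```

View pics/near1.png

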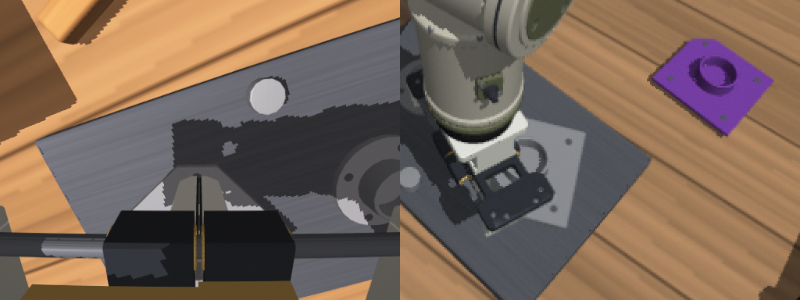

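```bash
python3 -m creep '[[[1,0,0.3,0,0,0,0],[1,0,0.3,0,0,0,0],[1,0,0.3,0,0,0,0],[1,0,0.3,0,0,0,0],[1,0,0.3,0,0,0,0],[1,0,0.3,0,0,0,0],[1,0,0.2,0,0,0,0],[1,0,0.2,0,0,0,0]]]'
```

```text
t: 4.25
tool_pos: [0.6064, 0.0806, 0.0527]
orientation: [-0.99, 1.507, -1.496]
force: [-4.7, -0.2, 14.6]
opening: 0.0004
```

```bash
python3 -m creep '[[[1,0,0.15,0,0,0,0],[1,0,0.15,0,0,0,0],[1,0,0.15,0,0,0,0],[1,0,0.15,0,0,0,0],[1,0,0.15,0,0,0,0],[1,0,0.15,0,0,0,0],[1,0,0.15,0,0,0,0],[1,0,0.15,0,0,0,0]]]'; python3 -c "
from h import *
rel([.604,.083,.053])"
```

```text
t: 5.05
tool_pos: [0.6067, 0.0806, 0.0527]
orientation: [-0.992, 1.507, -1.496]
force: [-6.8, -0.6, 13.0]
opening: 0.0003
t 5.05 pos [0.6067 0.0806 0.0527] F [-6.8 -0.6 13. ] open 0.0003
[[-0.394 -0.005  0.919]
 [-0.919  0.004 -0.394]
 [-0.002 -1.    -0.006]]
shift tool cm [-0.11 -0.03 -0.34] q [0.05 0.31 1.61 0.   1.22 2.02]
```

```bash
python3 -m creep '[[[1,0,-0.3,0,0,0,0],[1,0,-1.5,0,0,0,0],[1,0,-2,0,0,0,0],[1,0,-2,0,0,0,0],[1,0,-1,0,0,0,0],[1,0,0,0,0,0,0],[1,0,0,0,0,0,0],[1,0,0,0,0,0,0]]]'
python3 -m creep '[[[1,0,0,-3,0,0,0],[1,0,0,-3,0,0,0],[1,0,0,-3,0,0,0],[1,0,0,-2,0,0,0],[1,0,0,-1,0,0,0],[1,0,0,0,0,0,0],[1,0,0,0,0,0,0],[1,0,0,0,0,0,0]]]'
python3 - <<'E'
from h import *
from plant import optics
rel([.4838,.1332,.075])
T=optics.read_camera('top'); s=optics.read_camera('scene'); w=optics.read_camera('wrist')
import pickle; pickle.dump(dict(top=T,scene=s,wrist=w),open("v1.pkl","wb"))
a=cv2.resize(s['frame'][175:335,200:360],(300,300)); b=cv2.resize(T['frame'][85:205,130:250],(300,300))
cv2.imwrite('pics/mid.png',np.hstack([a,b,w['frame'][:300,:][:, 106:306]])[:,:,::-1])
E
```

```text
t: 5.85
tool_pos: [0.6074, 0.0802, 0.1258]
orientation: [-0.99, 1.506, -1.496]
force: [-0.4, -0.8, -1.3]
opening: 0.0
t: 6.65
tool_pos: [0.4906, 0.1274, 0.1187]
orientation: [-0.999, 1.513, -1.496]
force: [-0.0, 0.4, -0.7]
opening: 0.0003
t 6.65 pos [0.4906 0.1274 0.1187] F [-0.   0.4 -0.7] open 0.0003
[[-0.395 -0.014  0.918]
 [-0.919  0.003 -0.395]
 [ 0.003 -1.    -0.014]]
shift tool cm [-0.27  4.38 -0.79] q [ 0.15 -0.03  1.86  0.    1.32  2.13]
```

View pics/mid.png

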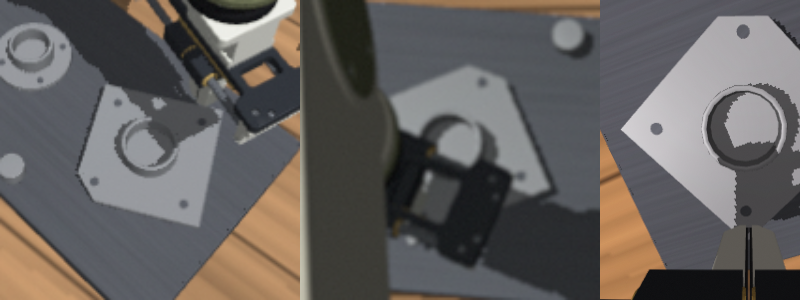

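```bash
cat >> h.py <<'E'
def pt(c,u,v,k=3):
    d=c["depth"][v-k:v+k+1,u-k:u+k+1]; z=np.median(d[d>0])
    p=cv2.undistortPoints(np.array([[[u,v]]],float),c["intrinsics"],np.array(c["dist_coeffs"])).ravel()
    return (c["R"].T@(np.array([p[0]*z,p[1]*z,z])-c["t"])).round(4)
E
python3 - <<'E'
import pickle; from h import *
w=pickle.load(open("v1.pkl","rb"))["wrist"]
for u,v in[(232,34),(266,34),(249,50),(249,70),(236,205),(268,205),(150,128),(120+56+106-106,128),(106+20,50)]: print((u,v),pt(w,u,v))
print("opp hole",ray(w,[(252,211)],.05),"clip hole",ray(w,[(249,32)],.042))
E
```

```text
(232, 34) [0.608  0.0928 0.0428]
(266, 34) [0.5988 0.0714 0.0431]
(249, 50) [0.5939 0.0862 0.0436]
(249, 70) [0.5819 0.0915 0.0443]
(236, 205) [0.4943 0.1408 0.0496]
(268, 205) [0.4843 0.1177 0.0498]
(150, 128) [0.5741 0.1748 0.0464]
(176, 128) [0.5663 0.157  0.0464]
(126, 50) [0.6317 0.1689 0.0306]
opp hole [[0.48473687 0.1312412  0.05      ]] clip hole [[0.60468483 0.08154319 0.042     ]]
```

```bash
python3 -m creep '[[[1,-0.08,1.2,-0.2,0,0,0],[1,-0.08,1.2,-0.2,0,0,0],[1,-0.08,1.0,-0.2,0,0,0],[1,0,0.5,-0.15,0,0,0],[1,0,0,0,0,0,0],[1,0,0,0,0,0,0],[1,0,0,0,0,0,0],[1,0,0,0,0,0,0]]]'; python3 -c "
from h import *
rel([.484,.132,.053])"
```

```text
t: 7.6
tool_pos: [0.4834, 0.1326, 0.0753]
orientation: [-1.001, 1.515, -1.496]
force: [-0.2, 0.2, 0.8]
opening: 0.0005
t 7.6 pos [0.4834 0.1326 0.0753] F [-0.2  0.2  0.8] open 0.0005
[[-0.396 -0.016  0.918]
 [-0.918  0.002 -0.396]
 [ 0.004 -1.    -0.015]]
shift tool cm [0.02 2.22 0.11] q [0.16 0.01 1.91 0.   1.24 2.14]
```

```bash
python3 -m creep '[[[1,0,0.3,0,0,0,0],[1,0,0.3,0,0,0,0],[1,0,0.3,0,0,0,0],[1,0,0.3,0,0,0,0],[1,0,0.3,0,0,0,0],[1,0,0.3,0,0,0,0],[1,0,0.2,0,0,0,0],[1,0,0.2,0,0,0,0]]]'
python3 -m creep '[[[1,0,0.15,0,0,0,0],[1,0,0.15,0,0,0,0],[1,0,0.15,0,0,0,0],[1,0,0.15,0,0,0,0],[1,0,0.15,0,0,0,0],[1,0,0.15,0,0,0,0],[1,0,0.15,0,0,0,0],[1,0,0.15,0,0,0,0]]]'
```

```text
t: 8.4
tool_pos: [0.4842, 0.1328, 0.0529]
orientation: [-0.998, 1.514, -1.497]
force: [-6.5, -1.2, 18.3]
opening: 0.0006
t: 9.2
tool_pos: [0.4844, 0.1328, 0.0528]
orientation: [-1.002, 1.514, -1.496]
force: [-8.3, -1.6, 17.1]
opening: 0.0004
```

Down at 0.0528 (tip 0.042) and held for 0.8 s at about 17 N. Now I lift off and check.

```bash
python3 -m creep '[[[1,0,-0.3,0,0,0,0],[1,0,-1.5,0,0,0,0],[1,0,-2.5,0,0,0,0],[1,0,-2.5,0,0,0,0],[1,0,-2,0,0,0,0],[1,0,0,-1.5,0,0,0],[1,0,0,0,0,0,0],[1,0,0,0,0,0,0]]]'
python3 - <<'E'
from h import *
from plant import optics
rel([.4838,.1332,.075])
w=optics.read_camera('wrist'); s=optics.read_camera('scene')
print("clip",ray(w,proj(w,[[.6045,.082,.05]]),.05),proj(w,[[.6045,.082,.05],[.484,.132,.042]]).round(0))
for X in([.608,.093,.049],[.599,.071,.049],[.594,.086,.049],[.494,.141,.042],[.485,.118,.042],[.574,.175,.046]):
    u,v=proj(w,[X])[0].round().astype(int); print((u,v),pt(w,u,v,2))
cv2.imwrite('pics/end.png',np.hstack([w['frame'][:,100:400],cv2.resize(s['frame'][145:345,160:360],(384,384))])[:,:,::-1])
E
```

```text
t: 10.0
tool_pos: [0.4722, 0.1386, 0.1446]
orientation: [-1.001, 1.513, -1.497]
force: [-0.5, -0.2, -0.1]
opening: 0.0005
t 10.0 pos [0.4722 0.1386 0.1446] F [-0.5 -0.2 -0.1] open 0.0005
[[-0.395 -0.015  0.918]
 [-0.918  0.001 -0.395]
 [ 0.005 -1.    -0.014]]
shift tool cm [0.   6.94 1.38] q [ 0.18 -0.09  1.87  0.    1.38  2.16]
clip [[0.6045 0.082  0.05  ]] [[253.   4.]
 [255. 174.]]
(np.int64(237), np.int64(6)) [0.608  0.0928 0.0501]
(np.int64(269), np.int64(6)) [0.5988 0.0715 0.0501]
(np.int64(253), np.int64(22)) [0.5938 0.0863 0.0492]
(np.int64(241), np.int64(168)) [0.4942 0.1406 0.043 ]
(np.int64(269), np.int64(167)) [0.4855 0.118  0.0431]
(np.int64(161), np.int64(97)) [0.5738 0.1749 0.0465]
```

View pics/end.png

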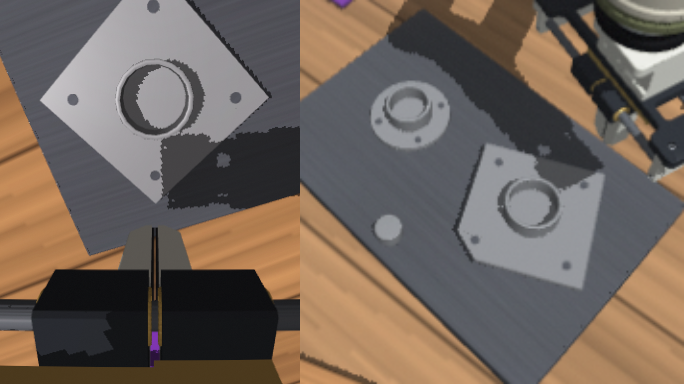

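```bash
python3 -c "
from plant import robot; print(robot.close_job())"
```

```text
the job is handed in; nothing more can be done
None
```

The rocking check is done and handed in at about 10 s: the flange lies where it was, rocked back onto its opposite corner.

- **Clipped corner:** I pressed it with closed fingers at about 13–15 N (as read at the ends of the moves) for about 0.8 s, with the fingertips down to z ≈ 0.042. After letting go, the wrist camera's depth showed this corner at about 0.043 and the opposite one at about 0.050.
- **Opposite corner:** I pressed it at about 17–18 N for about 0.8 s, again down to z ≈ 0.042, then lifted clear.
- **Final check:** The clipped corner is up at 0.050 and the opposite corner is down at about 0.043, measured just inside its bolt hole. After the first press, the bolt holes were within about 2 mm of their starting positions. In the last picture the flange shows no visible shift, the gripper is clear above it, and the round flange was never touched.

No check failed. Each press also showed a sideways force of 5–8 N on the tool, which moved nothing I could measure.

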